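# Square a notebook into the scanner's zero corner, shut the lid and start the scan

## Robot

A 7-joint arm with a two-finger parallel gripper is mounted at the origin on a cart in front of the work surface, level with it; the furniture and walls round the work are solid. World frame = base frame: x ahead of the robot, y to its left, z up, the work surface at z = 0. Lengths are in mm, angles in rad, forces in N, time in s.
With the tool pointing down it reaches from about 400 to 875 mm from the base axis. Payload 4.4 kg.
Tool frame: the origin (TCP) lies midway between the tips of the shut fingers; the grasp point (between the pads) lies 19 mm behind it; z points along the fingers, y is the line along which they close (so a half turn about z gives the same grasp; the last joint's range is limited). The gripper opens to 85 mm and grips with 20 to 120 N. Pads are 22 mm wide; open, the fingers measure 114 mm over their backs; the gripper's body (76 mm by 85 mm) begins 54 mm behind the grasp point. The pads swing forward as they close: fully open they stand 13 mm farther back than shut.
Start: joints at [1.192, 0.628, 0.038, 1.517, -0.027, 0.996, -0.02], TCP at [200.048, -618.465, 231.313] pointing down, gripper open.
Joint ranges: [-3.06, 3.06], [-0.37, 2.12], [-1.25, 1.32], [0.18, 2.47], [-1.1, 4.24], [0.23, 1.98], [-2.94, 2.94]. Speed limits (rad/s): [2.57, 2.57, 3.14, 3.14, 3.14, 3.14, 3.14].

## Interface

Orientations are given as [roll, pitch, yaw] about the fixed x, y, z axes, in that order (R = Rz(yaw) Ry(pitch) Rx(roll)).
In Python, from cell import ctrl, get_image, get_calibration gives the robot as it stands.
- The arm moves only by the shell command python3 -m creep 'ROWS'. ROWS is JSON, a list of rows, each an object of numbers: "dx", "dy", "dz": the shift along the world's x, y, z normalised to -1 to 1, where 1 is 0.4 m; "rx", "ry", "rz": the turn, a rotation vector about the world's x, y, z normalised to -1 to 1, where 1 is 2 pi rad; "grip": the closure, from -1 (fully open) to 1 (shut). A call has exactly 5 rows; each row is the pose to reach, as a shift and turn from the pose commanded when the call began, turning the shorter way round; what a row does not reach only later rows make up. A row lasts 1/8 s, in which the tool goes at most 62.5 mm and 10.7 degrees, less where a joint would pass 70% of its speed; a pose out of reach is approached as far as the arm can. A call with a number of a shift or a turn outside -1 to 1 is refused whole. A call with a gripper value outside its range is refused whole. The fingers move at their own pace and stop on an object; the grip force is fixed at half the most. Time passes only in rows, so rows that repeat a pose let the fingers close, or fill a call up. It gives the time, the measured TCP pose, the force, the opening and the grip force at its end, in the units of the state.
- ctrl.read_state(): the state, without advancing time (a new reading comes with each control period).
- get_image(name): name is "scene" or "top"; returns the picture (400x640x3 uint8, red, green, blue); there is no depth.
- get_calibration(name): a dict with "mtx" (3x3 intrinsics, pixels), "distortion" ([k1, k2, p1, p2, k3] as OpenCV has them; the pictures are not rectified), "world_from_camera" (4x4, takes a point from camera to world coordinates). Camera axes: x right, y down, z forward; pixel columns grow to the right and rows downward; lengths in mm; the calibration is good to about 2 mm. A picture is of the moment at which its call begins. get_calibration takes no time and is no camera call.
- ctrl.finish_job(): hands the job in; it is judged then, once.
The state is a dict: "clock": time; "qpos": joint angles; "qd": joint speeds; "tau": joint torques, N m; "eef_pos": TCP position; "tool_rot": TCP orientation; "force": force on the tool from outside, world axes, zero at the start; "torque": the same for the moment, N m; "width": finger opening in mm; "gripper_force": force on a finger pad.
Only numpy, scipy, OpenCV 4.12 (cv2) and the standard library are available. Lean on these libraries where they do the work, as an engineer would, in place of code of your own. Each camera call takes 0.05 s, during which the arm holds its last target. There are 200 camera calls.

## Task

Get the pocket notebook scanned: without picking it up, push it across the scanner's glass with your fingertips until it sits square in the corner that bears the small moulded arrow, snug against both raised rulers (back and right). Then swing the open lid down gently until it is fully shut, and press the large round start button on the front strip. Do not lift the notebook, do not press the small power button, and leave everything else on the worktop where it is.

Things in the scene. Friction and masses are not known exactly. Their poses are not given: they have to be found in the camera images.
- scanner: Compact flatbed scanner, dark case, fixed. Origin on the worktop under the case; x to its back (away from the robot), y to its left (hinge side), z up. Case x -0.130 to 0.120, y -0.130 to 0.130, rim top z 0.045. Glass top z 0.042 (3 mm below the rim), x -0.070 to 0.100, y -0.112 to 0.103. The control strip is the rim in front of the glass, x -0.130 to -0.070.
- zero_corner (a point): the corner of the glass with the small moulded arrow, back right, at glass height, where the two rulers meet: the raised rims with tick marks behind the glass (inner face at scanner x 0.100) and right of it (inner face at scanner y -0.112)
- notebook: Loose pocket notebook, stiff kraft covers, 105 (its x) x 74 (its y) x 10 mm thick, 55 to 115 g, lying on the glass up to 0.35 rad askew. Origin: centre of its underside. Dark spine on its +y long edge. It goes in the corner with long sides along the scanner's x, as it roughly lies: centre then at scanner x 0.0475, y -0.075. It stands 7 mm above the rulers; about 1 N slides it.
- lid (a joint): Lid angle, rad: 0 fully shut, 1.57 upright; starts at 1.6 to 1.78, just past upright, leaning to the scanner's left, and opens no further than 1.9. A stiff hinge holds it wherever it is left; about 3 N on its outer face near the free edge moves it, all the way down to the dead stop at 0. Shut, it clears the squared notebook.
- lid_hinge (a point): middle of the lid's hinge axis, which runs along the scanner's x at scanner y 0.118, z 0.046; the middle is at scanner x 0.020
- lid_edge (a point): middle of the lid's free edge on its outer face: 0.244 m from the hinge axis along the lid and 20 mm (the lid's thickness) outward. The lid is 197 mm wide, scanner x -0.0785 to 0.1185; shut, its outer face is level at scanner z 0.066 and the front strip with its buttons stays free.
- start_button (a joint): travel of the large start button, m: 0 up, 0.0035 fully down; springs back; about 5 N fully down
- start_button_top (a point): top centre of the large round start button (22 mm across, standing 5 mm proud) near the right end of the front strip, 26 mm in front of the shut lid's edge. Press straight down.
- power_button (a joint): travel of the small power button, m: 0 up, 0.0035 fully down; leave it alone
- power_button_top (a point): top centre of the small round power button (12 mm across, 5 mm proud) at the left end of the front strip
- mug: white spotted mug, 92 mm across, 93 mm high, right of the scanner near the front edge; a bystander, origin under its centre: leave it where it is
- stapler: black stapler, 170 mm long, left of the scanner near the worktop's edge; a bystander, origin under its centre: leave it where it is
- staple_box_1: small red carton of staples, 38 x 82 x 28 mm, close to the scanner's right side at the back; a bystander, origin under its centre: leave it where it is
- binder_clip_1: black binder clip, 41 x 24 x 49 mm, in front of the trimmer; a bystander, origin under its centre: leave it where it is
- pen_click: red pen, 145 mm long, in front of the trimmer; a bystander, origin under its centre: leave it where it is
- sticky_pad: block of sticky notes, 82 mm square, at the far left front; a bystander, origin under its centre: leave it where it is
- rubber_stamp: wooden hand stamp with a knob, 25 x 53 x 78 mm, at the far right front; a bystander, origin under its centre: leave it where it is

How it is judged (in metres and radians):
On the way, in this order (a step that is already met when the one before it is completed fails the run):
1. the notebook is square in the arrow corner, against both rulers, while the lid is still open (x of notebook in the frame of scanner between 0.0445 and 0.0495 m and y of notebook in the frame of scanner between -0.077 and -0.072 m and z of notebook in the frame of scanner below 0.045 m and angle between the x axis of notebook and the x axis of scanner, either way round below 0.04 rad and value of joint lid above 1 rad), for 0.2 s.
2. the lid is swung fully shut over it (x of notebook in the frame of scanner between 0.0445 and 0.0495 m and y of notebook in the frame of scanner between -0.077 and -0.072 m and z of notebook in the frame of scanner below 0.045 m and angle between the x axis of notebook and the x axis of scanner, either way round below 0.04 rad and value of joint lid below 0.03 rad), for 0.2 s.
3. the start button is pressed down (value of joint lid below 0.03 rad and value of joint start_button above 0.0025 m), for 0.05 s.
At the end, for the whole second after the job is handed in: The notebook lies flat on the glass within 3 mm of both rulers and within 0.04 rad of square, at rest; the lid is shut (under 0.03 rad); the start button has been pressed (more than 2.5 mm) with the lid shut and is up again (all of step 2 and value of joint start_button below 0.001 m and linear speed of notebook below 0.01 m/s); the robot touches nothing.
It fails at once if the notebook is lifted or carried (more than 12 mm off the glass) or tipped (z of notebook in the frame of scanner above 0.054 m or angle between notebook's own z axis and vertical above 0.2 rad).
It fails at once if the lid is slammed (faster than 2 rad/s) (velocity of joint lid below -2 rad/s).
It fails at once if start is pressed while the lid is open (value of joint start_button above 0.0025 m and value of joint lid above 0.1 rad).
It fails at once if the power button is pressed (value of joint power_button above 0.0015 m).
It fails at once if another thing on the worktop is moved more than 15 mm (distance of any of mug, stapler, staple_box_1, binder_clip_1, pen_click, sticky_pad, rubber_stamp from where it was at the start of the episode above 0.015 m).
It also fails if it takes over 64 s, if anything falls off the work surface, if the arm or the gripper's body presses on something with over 40 N, if the wrist force passes 120 N, or if a joint passes its speed limit or range.

## Working session

There is one attempt and no reset: what is moved stays moved. The work goes in short steps, Python scripts to look and compute and a shell command to move; the robot and the scene stay as the last step left them, time stands still between calls to the robot, and variables do not carry over. Pictures are saved under pics/ and viewed, at most 10 in all, crops included, and the job is handed in when it is done.

```bash
mkdir -p pics; ls
python3 - <<'E'
from cell import ctrl,get_image,get_calibration
import cv2
for n in("scene","top"):
    cv2.imwrite(f"pics/{n}0.png",get_image(n)[:,:,::-1])
    c=get_calibration(n);print(n,c["mtx"],c["distortion"],c["world_from_camera"])
s=ctrl.read_state();print(s["eef_pos"],s["tool_rot"],s["force"],s["width"],s["clock"])
E
```

```text
pics
scene [[440.05983308   0.         324.8215081 ]
 [  0.         440.05983308 204.58195397]
 [  0.           0.           1.        ]] [0.01019758 0.         0.         0.         0.        ] [[ 5.06928050e-01 -4.73774993e-01  7.20111941e-01 -6.79607728e+02]
 [-8.61988131e-01 -2.79246465e-01  4.23081403e-01 -8.27238890e+02]
 [ 6.43324902e-04 -8.35199777e-01 -5.49946287e-01  1.03231108e+03]
 [ 0.00000000e+00  0.00000000e+00  0.00000000e+00  1.00000000e+00]]
top [[362.06401271   0.         323.72293958]
 [  0.         362.06401271 202.12466737]
 [  0.           0.           1.        ]] [-0.07139514  0.          0.          0.          0.        ] [[ 2.06343981e-02 -9.95682483e-01  9.05020152e-02  4.27496213e+02]
 [-9.99642908e-01 -2.20839872e-02 -1.50450735e-02 -7.99502737e+01]
 [ 1.69787614e-02 -9.01592516e-02 -9.95782622e-01  1.47707943e+03]
 [ 0.00000000e+00  0.00000000e+00  0.00000000e+00  1.00000000e+00]]
[ 199.87711364 -617.90107546  230.48854824] [-3.13985904e+00  3.76420720e-06  3.12841655e-01] [ 0.18923714 -0.1609694  -0.27163764] 85.7326142771229 0.1
```

View pics/scene0.png

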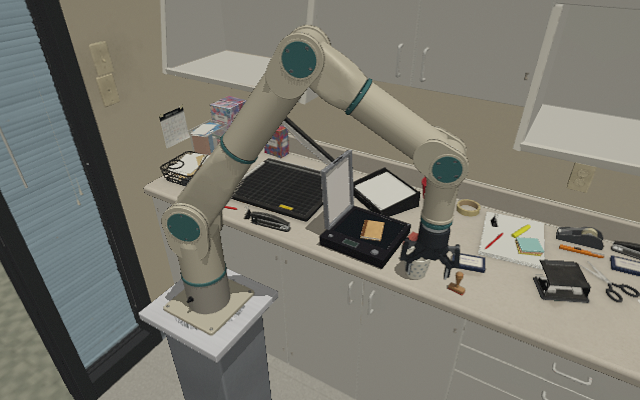

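View pics/top0.png

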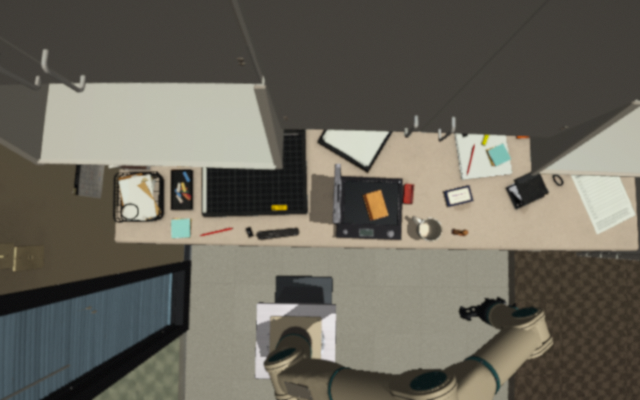

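The overview shows the scanner at scene px ~(365,235) and top px ~(370,208), with the mug at about (424,229) and the staple box at about (408,193) in top. I'll enlarge both views in one mosaic.

Run:
```python
import cv2,numpy as np
t=cv2.imread("pics/top0.png")[165:250,325:445]; s=cv2.imread("pics/scene0.png")[145:270,310:450]
t=cv2.resize(t,None,fx=5,fy=5,interpolation=cv2.INTER_CUBIC);cv2.imwrite("pics/tc.png",t)
s=cv2.resize(s,None,fx=4.5,fy=4.5,interpolation=cv2.INTER_CUBIC);cv2.imwrite("pics/sc.png",s)
```

```text
(no output)
```

View pics/tc.png

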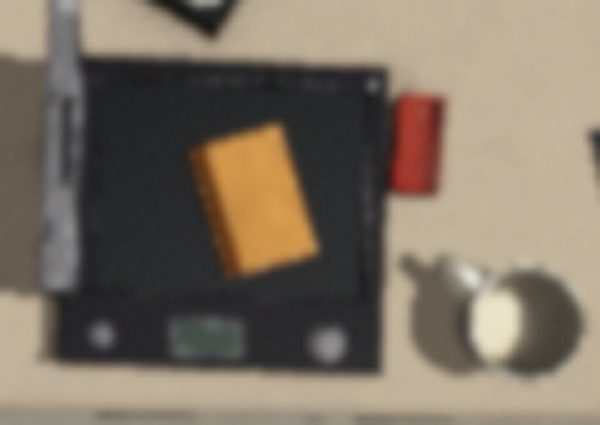

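View pics/sc.png

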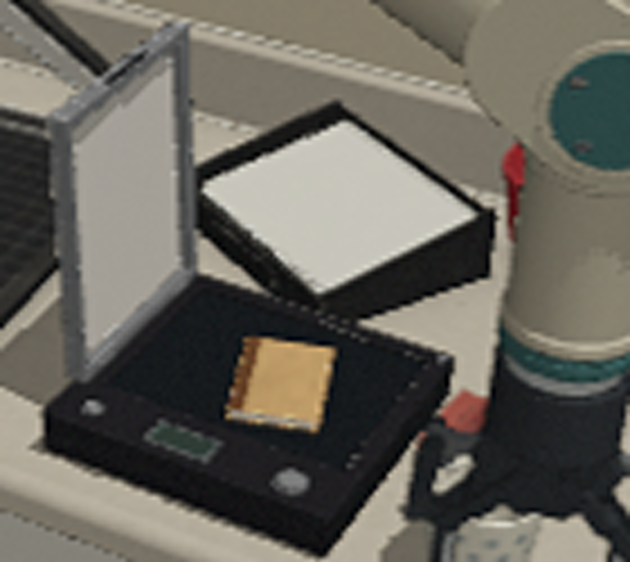

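Top crop: scanner rim corners are at about (386,66), (380,372) and (55,362), the start button at (328,343) and the power button at (101,334). The notebook's top corners are at (190,152), (282,124), (319,252) and (237,279). The arrow is at (372,85). The scene crop shows the same points, which I'll triangulate.

```bash
cat > h.py <<'E'
import cv2,numpy as np
from cell import ctrl,get_image,get_calibration
from scipy.optimize import least_squares
def ray(n,p):
    c=get_calibration(n);W=np.array(c["world_from_camera"])
    u=cv2.undistortPoints(np.array([[p]],float),np.array(c["mtx"]),np.array(c["distortion"]))[0,0]
    return W[:3,3],W[:3,:3]@np.r_[u,1]
def onz(n,p,z):
    o,d=ray(n,p);return o+d*(z-o[2])/d[2]
def tri(a,b):
    o1,d1=ray("top",a);o2,d2=ray("scene",b)
    s=np.linalg.lstsq(np.c_[d1,-d2],o2-o1,rcond=None)[0]
    P,Q=o1+d1*s[0],o2+d2*s[1];return (P+Q)/2,np.linalg.norm(P-Q)
def proj(n,P):
    c=get_calibration(n);M=np.linalg.inv(np.array(c["world_from_camera"]))
    r=cv2.projectPoints(np.array(P,float).reshape(-1,1,3),cv2.Rodrigues(M[:3,:3])[0],M[:3,3],np.array(c["mtx"]),np.array(c["distortion"]))[0]
    return r[:,0]
def S2W(sc,p): # scanner pose (x,y,yaw), local mm
    p=np.atleast_2d(p).astype(float);c,s=np.cos(sc[2]),np.sin(sc[2])
    return np.c_[sc[0]+c*p[:,0]-s*p[:,1],sc[1]+s*p[:,0]+c*p[:,1],p[:,2]]
E
python3 - <<'E'
from h import *
t=lambda X,Y:((X+.5)/5-.5+325,(Y+.5)/5-.5+165)
s=lambda X,Y:((X+.5)/4.5-.5+310,(Y+.5)/4.5-.5+145)
D={"BR":((386,66),(452,358),45),"FR":((380,372),(323,506),45),"FL":((55,362),(45,408),45),"start":((328,343),(291,479),50),"power":((101,334),(92,406),50),
"n1":((190,152),(243,338),52),"n2":((282,124),(336,345),52),"n3":((319,252),(320,430),52),"n4":((237,279),(228,412),52)}
for k,(a,b,z) in D.items():
    print(k,tri(t(*a),s(*b)),onz("top",t(*a),z).round(1),onz("scene",s(*b),z).round(1))
L={"BR":(120,-130,45),"FR":(-130,-130,45),"FL":(-130,130,45)}
def f(v,views=("top","scene")):
    r=[]
    for k,l in L.items():
        for n,q in(("top",t(*D[k][0])),("scene",s(*D[k][1]))):
            if n in views:r+=list((proj(n,S2W(v,l))[0]-q)*(1 if n=="top" else .9))
    return r
for vs in(("top",),("scene",),("top","scene")):
    r=least_squares(f,[550,-230,0],args=(vs,),x_scale=[1,1,.01]);print("scanner",vs,r.x,np.abs(r.fun).max())
E=np.array([(52.5,37,52),(52.5,-37,52),(-52.5,-37,52),(-52.5,37,52)])
def g(v,views=("top","scene")):
    r=[]
    for k,l in zip(("n1","n2","n3","n4"),E):
        for n,q in(("top",t(*D[k][0])),("scene",s(*D[k][1]))):
            if n in views:r+=list(proj(n,S2W(v,l))[0]-q)
    return r
sc=r.x
for vs in(("top",),("scene",),("top","scene")):
    r=least_squares(g,[550,-230,0],args=(vs,),x_scale=[1,1,.01]);print("nb",vs,r.x,np.abs(r.fun).max())
c,s_=np.cos(sc[2]),np.sin(sc[2]);d=r.x-sc
print("nb in scanner",c*d[0]+s_*d[1],-s_*d[0]+c*d[1],d[2])
for k in("start","power"):
    P=tri(t(*D[k][0]),s(*D[k][1]))[0][:2]-sc[:2];print(k,c*P[0]+s_*P[1],-s_*P[0]+c*P[1])
E
```

```text
BR (array([ 663.87324737, -415.40303221,   42.45698717]), np.float64(2.0564531470143734)) [ 662.9 -413.9   45. ] [ 661.3 -417.2   45. ]
FR (array([ 417.64562819, -407.20053318,   54.57351325]), np.float64(0.12127698498114883)) [ 417.6 -409.5   45. ] [ 428.3 -403.    45. ]
FL (array([ 422.4101643 , -153.89435941,   46.48619512]), np.float64(6.44606130656508)) [ 420.6 -151.3   45. ] [ 426.  -155.5   45. ]
start (array([ 440.54092608, -368.41925463,   48.32146801]), np.float64(3.0928911884821977)) [ 439.8 -366.7   50. ] [ 439.7 -370.4   50. ]
power (array([ 444.05639415, -188.08141904,   47.66495365]), np.float64(2.493038843270374)) [ 443.4 -186.9   50. ] [ 442.2 -190.6   50. ]
n1 (array([ 588.86841325, -255.27270175,   51.71561006]), np.float64(0.0024168917922024824)) [ 588.8 -255.2   52. ] [ 588.5 -255.4   52. ]
n2 (array([ 613.17211263, -329.13603691,   55.91422526]), np.float64(2.808699156811245)) [ 613.  -328.6   52. ] [ 619.4 -328.2   52. ]
n3 (array([ 512.48075981, -361.07534964,   45.28981911]), np.float64(2.3431759624164794)) [ 511.5 -358.7   52. ] [ 505.2 -365.1   52. ]
n4 (array([ 488.1771971 , -292.49872519,   53.28575565]), np.float64(2.1404432833553635)) [ 488.8 -293.6   52. ] [ 489. -291.   52.]
scanner ('top',) [ 5.47885719e+02 -2.82396190e+02 -1.77181318e-02] 0.6411659427523944
scanner ('scene',) [ 5.54920477e+02 -2.82411196e+02 -3.01833119e-02] 1.5341451514210747
scanner ('top', 'scene') [ 5.50007757e+02 -2.82878630e+02 -2.21223878e-02] 2.2431407301702904
nb ('top',) [ 5.50514094e+02 -3.09042720e+02  3.27577178e-01] 0.6846455766213921
nb ('scene',) [ 5.50069662e+02 -3.10157526e+02  3.21949401e-01] 1.2737207266717974
nb ('top', 'scene') [ 5.50472207e+02 -3.09557107e+02  3.24965509e-01] 1.3973246048300325
nb in scanner 1.0544794134194007 -26.661675725568642 0.3470878969879884
start -107.54783738468002 -87.94116421944193
power -108.02240765032717 92.43030870438284
```

```bash
python3 -m creep '[{"dx":0.12,"dy":0.12,"dz":0.05,"rz":0.03,"grip":1},{"dx":0.23,"dy":0.23,"dz":0.05,"rz":0.055,"grip":1},{"dx":0.34,"dy":0.34,"dz":0.05,"rz":0.08,"grip":1},{"dx":0.44,"dy":0.45,"dz":0.05,"rz":0.105,"grip":1},{"dx":0.54,"dy":0.56,"dz":0.05,"rz":0.13,"grip":1}]'
```

```text
$[0]: bad value
```

```bash
python3 -m creep '[{"dx":0.1,"dy":0.11,"dz":0.05,"rx":0,"ry":0,"rz":0.025,"grip":1},{"dx":0.2,"dy":0.22,"dz":0.05,"rx":0,"ry":0,"rz":0.05,"grip":1},{"dx":0.3,"dy":0.33,"dz":0.05,"rx":0,"ry":0,"rz":0.075,"grip":1},{"dx":0.4,"dy":0.44,"dz":0.05,"rx":0,"ry":0,"rz":0.1,"grip":1},{"dx":0.5,"dy":0.54,"dz":0.05,"rx":0,"ry":0,"rz":0.125,"grip":1}]'
```

```text
clock: 0.72
eef_pos: [401.0, -400.6, 251.2]
tool_rot: [-3.141, -0.0, 1.104]
force: [1.0, -1.2, 0.2]
width: 0.2
gripper_force: 0.0
```

```bash
python3 -m creep '[{"dx":0.1,"dy":0.11,"dz":0,"rx":0,"ry":0,"rz":0.02,"grip":1},{"dx":0.2,"dy":0.22,"dz":0,"rx":0,"ry":0,"rz":0.04,"grip":1},{"dx":0.3,"dy":0.32,"dz":0,"rx":0,"ry":0,"rz":0.06,"grip":1},{"dx":0.39,"dy":0.41,"dz":-0.1,"rx":0,"ry":0,"rz":0.0713,"grip":1},{"dx":0.39,"dy":0.41,"dz":-0.2,"rx":0,"ry":0,"rz":0.0713,"grip":1}]'
python3 -m creep '[{"dx":0,"dy":0,"dz":-0.1,"rx":0,"ry":0,"rz":0,"grip":1},{"dx":0,"dy":0,"dz":-0.2,"rx":0,"ry":0,"rz":0,"grip":1},{"dx":0,"dy":0,"dz":-0.25,"rx":0,"ry":0,"rz":0,"grip":1},{"dx":0,"dy":0,"dz":-0.28,"rx":0,"ry":0,"rz":0,"grip":1},{"dx":0,"dy":0,"dz":-0.28,"rx":0,"ry":0,"rz":0,"grip":1}]'
```

```text
clock: 1.35
eef_pos: [559.8, -233.3, 170.7]
tool_rot: [3.138, -0.003, 1.554]
force: [-0.4, -0.8, -1.0]
width: 0.1
gripper_force: 0.0
clock: 1.98
eef_pos: [555.6, -238.3, 58.7]
tool_rot: [-3.14, -0.0, 1.546]
force: [0.3, 0.0, 0.4]
width: 0.1
gripper_force: 0.0
```

```bash
python3 -m creep '[{"dx":0,"dy":0,"dz":-0.015,"rx":0,"ry":0,"rz":0,"grip":1},{"dx":0,"dy":0,"dz":-0.028,"rx":0,"ry":0,"rz":0,"grip":1},{"dx":0,"dy":0,"dz":-0.028,"rx":0,"ry":0,"rz":0,"grip":1},{"dx":0,"dy":0,"dz":-0.028,"rx":0,"ry":0,"rz":0,"grip":1},{"dx":0,"dy":0,"dz":-0.028,"rx":0,"ry":0,"rz":0,"grip":1}]'
python3 - <<'E'
from h import *
cv2.imwrite("pics/a.png",cv2.resize(np.vstack([cv2.resize(get_image("top")[160:250,325:445,::-1],(560,420),interpolation=2)]),None,fx=1,fy=1))
print(*[ctrl.read_state()[k] for k in("eef_pos","force")])
E
```

```text
clock: 2.6
eef_pos: [556.2, -238.5, 48.3]
tool_rot: [3.141, 0.0, 1.546]
force: [1.0, 0.2, -0.2]
width: 0.2
gripper_force: 0.0
[ 556.22291059 -238.48905004   48.32746282] [-0.32939883 -0.06138928  0.23205313]
```

```bash
python3 -m creep '[{"dx":0,"dy":-0.02,"dz":-0.004,"rx":0,"ry":0,"rz":0,"grip":1},{"dx":0,"dy":-0.04,"dz":-0.004,"rx":0,"ry":0,"rz":0,"grip":1},{"dx":0,"dy":-0.06,"dz":-0.004,"rx":0,"ry":0,"rz":0,"grip":1},{"dx":0,"dy":-0.08,"dz":-0.004,"rx":0,"ry":0,"rz":0,"grip":1},{"dx":0,"dy":-0.1,"dz":-0.004,"rx":0,"ry":0,"rz":0,"grip":1}]'
python3 -m creep '[{"dx":0,"dy":-0.01,"dz":0,"rx":0,"ry":0,"rz":0,"grip":1},{"dx":0,"dy":-0.02,"dz":0,"rx":0,"ry":0,"rz":0,"grip":1},{"dx":0,"dy":-0.03,"dz":0,"rx":0,"ry":0,"rz":0,"grip":1},{"dx":0,"dy":-0.035,"dz":0,"rx":0,"ry":0,"rz":0,"grip":1},{"dx":0,"dy":-0.035,"dz":0,"rx":0,"ry":0,"rz":0,"grip":1}]'
python3 - <<'E'
from h import *
a=cv2.resize(get_image("top")[165:250,325:445,::-1],None,fx=3.3,fy=3.3,interpolation=2)
b=cv2.resize(get_image("scene")[195:280,310:430,::-1],None,fx=3.3,fy=3.3,interpolation=2)
cv2.imwrite("pics/b.png",np.hstack([a,b]))
E
```

```text
clock: 3.28
eef_pos: [556.0, -279.1, 46.5]
tool_rot: [-3.142, -0.0, 1.546]
force: [0.4, 0.6, -0.5]
width: 0.1
gripper_force: 0.1
clock: 3.9
eef_pos: [556.0, -292.6, 46.5]
tool_rot: [3.142, 0.0, 1.546]
force: [0.3, -1.3, -0.3]
width: 0.4
gripper_force: 0.0
```

View pics/b.png

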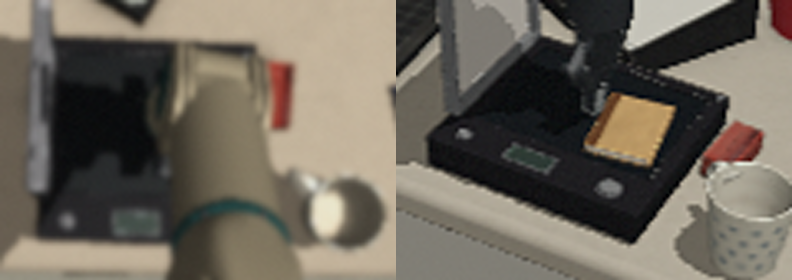

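Scene crop: the notebook has turned nearly square, with top corners at about (618,93), (675,107), (657,160) and (587,148). It isn't at the right ruler yet, so I'll push on and watch the force.

```bash
python3 -m creep '[{"dx":0,"dy":-0.007,"dz":0,"rx":0,"ry":0,"rz":0,"grip":1},{"dx":0,"dy":-0.014,"dz":0,"rx":0,"ry":0,"rz":0,"grip":1},{"dx":0,"dy":-0.02,"dz":0,"rx":0,"ry":0,"rz":0,"grip":1},{"dx":0,"dy":-0.025,"dz":0,"rx":0,"ry":0,"rz":0,"grip":1},{"dx":0,"dy":-0.03,"dz":0,"rx":0,"ry":0,"rz":0,"grip":1}]'
python3 -m creep '[{"dx":0,"dy":-0.002,"dz":0,"rx":0,"ry":0,"rz":0,"grip":1},{"dx":0,"dy":-0.004,"dz":0,"rx":0,"ry":0,"rz":0,"grip":1},{"dx":0,"dy":-0.006,"dz":0,"rx":0,"ry":0,"rz":0,"grip":1},{"dx":0,"dy":-0.007,"dz":0,"rx":0,"ry":0,"rz":0,"grip":1},{"dx":0,"dy":-0.007,"dz":0,"rx":0,"ry":0,"rz":0,"grip":1}]'
```

```text
clock: 4.62
eef_pos: [556.1, -304.6, 46.5]
tool_rot: [3.142, -0.0, 1.546]
force: [0.1, 0.3, 0.7]
width: 0.0
gripper_force: 0.3
clock: 5.25
eef_pos: [556.1, -307.2, 46.5]
tool_rot: [3.142, -0.0, 1.546]
force: [-0.5, 0.6, 0.8]
width: 0.1
gripper_force: 0.2
```

```bash
python3 -m creep '[{"dx":0,"dy":-0.002,"dz":0,"rx":0,"ry":0,"rz":0,"grip":1},{"dx":0,"dy":-0.003,"dz":0,"rx":0,"ry":0,"rz":0,"grip":1},{"dx":0,"dy":-0.004,"dz":0,"rx":0,"ry":0,"rz":0,"grip":1},{"dx":0,"dy":-0.005,"dz":0,"rx":0,"ry":0,"rz":0,"grip":1},{"dx":0,"dy":-0.005,"dz":0,"rx":0,"ry":0,"rz":0,"grip":1}]'
python3 - <<'E'
from h import *
b=cv2.resize(get_image("scene")[205:260,365:425,::-1],None,fx=9,fy=9,interpolation=2)
cv2.imwrite("pics/c.png",b)
E
```

```text
clock: 5.88
eef_pos: [556.2, -309.2, 46.5]
tool_rot: [3.141, -0.0, 1.546]
force: [0.2, 1.4, -0.4]
width: -0.1
gripper_force: 0.5
```

View pics/c.png

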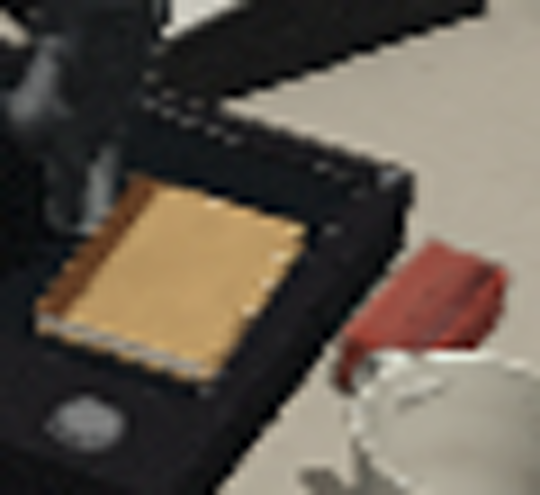

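The notebook now lies nearly square beside the right ruler. Its top corners are at about (135,178), (305,230), (211,375) and (38,315), with the rim's back-right corner at (410,180) and start at (85,425).

Run:
```python
from h import *
s=lambda X,Y:np.array(((X+.5)/9-.5+365,(Y+.5)/9-.5+205))
C=[s(135,178),s(305,230),s(211,375),s(38,315)]
E=np.array([(52.5,37,52),(52.5,-37,52),(-52.5,-37,52),(-52.5,37,52)])
r=least_squares(lambda v:np.ravel(proj("scene",S2W(v,E))-C),[540,-350,0],x_scale=[1,1,.01]);print(r.x,r.fun.round(1))
b=onz("scene",s(85,425),50);k=onz("scene",s(410,180),45);print(b,k)
sc=(548,-282.5,-.019)
print(S2W(sc,[(120,-130,45),(-104.5,-88,50),(47.5,-75,42)]))
print(proj("scene",S2W(sc,[(100,-112,45),(-70,-112,45)])), [ (s(x,y)) for x,y in((305,230),(211,375))])
```

```text
[ 5.39707903e+02 -3.61552492e+02  4.16919953e-02] [ 0.2  0.3 -0.2  0.  -0.  -0.4 -0.   0.2]
[ 435.62401563 -371.2332695    50.        ] [ 658.9937645  -418.32337482   45.        ]
[[ 665.50848926 -414.75639853   45.        ]
 [ 441.84696228 -368.49873594   50.        ]
 [ 594.06651224 -358.38890861   42.        ]]
[[403.41245981 224.58208737]
 [384.39115491 248.62042117]] [array([398.44444444, 230.11111111]), array([388.        , 246.22222222])]
```

```bash
python3 -m creep '[{"dx":0,"dy":-0.001,"dz":0,"rx":0,"ry":0,"rz":0,"grip":1},{"dx":0,"dy":-0.002,"dz":0,"rx":0,"ry":0,"rz":0,"grip":1},{"dx":0,"dy":-0.003,"dz":0,"rx":0,"ry":0,"rz":0,"grip":1},{"dx":0,"dy":-0.004,"dz":0,"rx":0,"ry":0,"rz":0,"grip":1},{"dx":0,"dy":-0.005,"dz":0,"rx":0,"ry":0,"rz":0,"grip":1}]'
python3 -m creep '[{"dx":0,"dy":-0.001,"dz":0,"rx":0,"ry":0,"rz":0,"grip":1},{"dx":0,"dy":-0.002,"dz":0,"rx":0,"ry":0,"rz":0,"grip":1},{"dx":0,"dy":-0.003,"dz":0,"rx":0,"ry":0,"rz":0,"grip":1},{"dx":0,"dy":-0.004,"dz":0,"rx":0,"ry":0,"rz":0,"grip":1},{"dx":0,"dy":-0.005,"dz":0,"rx":0,"ry":0,"rz":0,"grip":1}]'
```

```text
clock: 6.55
eef_pos: [556.1, -311.3, 46.5]
tool_rot: [3.141, -0.0, 1.546]
force: [1.1, 0.8, 1.0]
width: -0.1
gripper_force: 0.7
clock: 7.18
eef_pos: [556.1, -312.9, 46.5]
tool_rot: [3.142, -0.001, 1.546]
force: [1.3, 2.8, 1.1]
width: -0.2
gripper_force: 1.3
```

```bash
python3 -m creep '[{"dx":0,"dy":-0.001,"dz":0,"rx":0,"ry":0,"rz":0,"grip":1},{"dx":0,"dy":-0.002,"dz":0,"rx":0,"ry":0,"rz":0,"grip":1},{"dx":0,"dy":-0.003,"dz":0,"rx":0,"ry":0,"rz":0,"grip":1},{"dx":0,"dy":-0.003,"dz":0,"rx":0,"ry":0,"rz":0,"grip":1},{"dx":0,"dy":-0.003,"dz":0,"rx":0,"ry":0,"rz":0,"grip":1}]'
```

```text
clock: 7.8
eef_pos: [556.2, -313.0, 46.5]
tool_rot: [-3.141, -0.002, 1.547]
force: [0.5, 5.9, 2.1]
width: 0.1
gripper_force: 2.7
```

```bash
python3 -m creep '[{"dx":0,"dy":0.03,"dz":0,"rx":0,"ry":0,"rz":0,"grip":1},{"dx":0,"dy":0.03,"dz":0.08,"rx":0,"ry":0,"rz":0,"grip":1},{"dx":-0.11,"dy":-0.04,"dz":0.09,"rx":0,"ry":0,"rz":0,"grip":1},{"dx":-0.21,"dy":-0.106,"dz":0.09,"rx":0,"ry":0,"rz":0,"grip":1},{"dx":-0.21,"dy":-0.106,"dz":0.09,"rx":0,"ry":0,"rz":0,"grip":1}]'
python3 - <<'E'
from h import *
print(ctrl.read_state()["eef_pos"])
a=cv2.resize(get_image("top")[165:250,325:445,::-1],None,fx=3.3,fy=3.3,interpolation=2)
b=cv2.resize(get_image("scene")[195:280,310:430,::-1],None,fx=3.3,fy=3.3,interpolation=2)
cv2.imwrite("pics/d.png",np.hstack([a,b]))
E
```

```text
clock: 8.43
eef_pos: [466.1, -361.4, 82.2]
tool_rot: [-3.136, 0.003, 1.538]
force: [1.0, -0.4, -0.3]
width: 0.2
gripper_force: 0.0
[ 466.14715252 -361.42651964   82.23288038]
```

View pics/d.png

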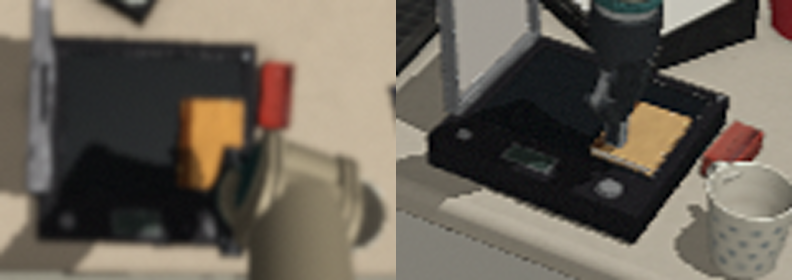

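Top crop: the notebook is square along the right ruler, with left edge X≈180, back Y≈98 and front-left corner (179,189). I'll get its front edge from that.

Run:
```python
from h import *
t=lambda X,Y:((X+.5)/3.3-.5+325,(Y+.5)/3.3-.5+165)
for q in((180,97),(243,100),(179,189)):print(onz("top",t(*q),52))
print(ctrl.read_state()["eef_pos"])
```

```text
[ 594.17197716 -321.46449726   52.        ]
[ 592.29792985 -398.07957789   52.        ]
[ 483.32196339 -321.04908899   52.        ]
[ 471.39190245 -357.70197378   82.57263708]
```

```bash
python3 -m creep '[{"dx":-0.0225,"dy":0.036,"dz":0,"rx":0,"ry":0,"rz":0,"grip":1},{"dx":-0.0225,"dy":0.036,"dz":0,"rx":0,"ry":0,"rz":0,"grip":1},{"dx":-0.0225,"dy":0.036,"dz":-0.04,"rx":0,"ry":0,"rz":0,"grip":1},{"dx":-0.0225,"dy":0.036,"dz":-0.089,"rx":0,"ry":0,"rz":0,"grip":1},{"dx":-0.0225,"dy":0.036,"dz":-0.089,"rx":0,"ry":0,"rz":0,"grip":1}]'
python3 -m creep '[{"dx":0.012,"dy":0,"dz":0,"rx":0,"ry":0,"rz":0,"grip":1},{"dx":0.022,"dy":0,"dz":0,"rx":0,"ry":0,"rz":0,"grip":1},{"dx":0.022,"dy":-0.02,"dz":0,"rx":0,"ry":0,"rz":0,"grip":1},{"dx":0.022,"dy":-0.045,"dz":0,"rx":0,"ry":0,"rz":0,"grip":1},{"dx":0.022,"dy":-0.045,"dz":0,"rx":0,"ry":0,"rz":0,"grip":1}]'
```

```text
clock: 9.15
eef_pos: [463.8, -342.9, 45.6]
tool_rot: [3.141, 0.0, 1.547]
force: [-0.4, 0.2, -0.5]
width: -0.4
gripper_force: 0.0
clock: 9.78
eef_pos: [471.3, -362.3, 46.9]
tool_rot: [3.142, 0.001, 1.544]
force: [0.5, 0.0, -0.8]
width: -0.2
gripper_force: 0.0
```

```bash
python3 -m creep '[{"dx":0.022,"dy":0,"dz":0,"rx":0,"ry":0,"rz":0,"grip":1},{"dx":0.044,"dy":0,"dz":0,"rx":0,"ry":0,"rz":0,"grip":1},{"dx":0.066,"dy":-0.001,"dz":0,"rx":0,"ry":0,"rz":0,"grip":1},{"dx":0.088,"dy":-0.001,"dz":0,"rx":0,"ry":0,"rz":0,"grip":1},{"dx":0.105,"dy":-0.002,"dz":0,"rx":0,"ry":0,"rz":0,"grip":1}]'
python3 -m creep '[{"dx":0.004,"dy":0,"dz":0,"rx":0,"ry":0,"rz":0,"grip":1},{"dx":0.008,"dy":0,"dz":0,"rx":0,"ry":0,"rz":0,"grip":1},{"dx":0.011,"dy":0,"dz":0,"rx":0,"ry":0,"rz":0,"grip":1},{"dx":0.014,"dy":0,"dz":0,"rx":0,"ry":0,"rz":0,"grip":1},{"dx":0.016,"dy":0,"dz":0,"rx":0,"ry":0,"rz":0,"grip":1}]'
python3 -m creep '[{"dx":0.002,"dy":0,"dz":0,"rx":0,"ry":0,"rz":0,"grip":1},{"dx":0.004,"dy":0,"dz":0,"rx":0,"ry":0,"rz":0,"grip":1},{"dx":0.006,"dy":0,"dz":0,"rx":0,"ry":0,"rz":0,"grip":1},{"dx":0.008,"dy":0,"dz":0,"rx":0,"ry":0,"rz":0,"grip":1},{"dx":0.01,"dy":0,"dz":0,"rx":0,"ry":0,"rz":0,"grip":1}]'
```

```text
clock: 10.4
eef_pos: [514.7, -361.0, 46.9]
tool_rot: [3.141, -0.0, 1.547]
force: [-0.7, -0.2, 0.1]
width: -0.2
gripper_force: 0.4
clock: 11.02
eef_pos: [520.3, -361.3, 46.9]
tool_rot: [3.142, -0.0, 1.546]
force: [0.0, -0.6, -0.1]
width: -0.4
gripper_force: 0.2
clock: 11.65
eef_pos: [524.3, -361.3, 46.9]
tool_rot: [3.142, -0.0, 1.546]
force: [-0.5, 0.3, -0.1]
width: 0.1
gripper_force: 0.2
```

```bash
python3 -m creep '[{"dx":0.001,"dy":0,"dz":0,"rx":0,"ry":0,"rz":0,"grip":1},{"dx":0.003,"dy":0,"dz":0,"rx":0,"ry":0,"rz":0,"grip":1},{"dx":0.004,"dy":0,"dz":0,"rx":0,"ry":0,"rz":0,"grip":1},{"dx":0.006,"dy":0,"dz":0,"rx":0,"ry":0,"rz":0,"grip":1},{"dx":0.007,"dy":0,"dz":0,"rx":0,"ry":0,"rz":0,"grip":1}]'
python3 -m creep '[{"dx":0.001,"dy":0,"dz":0,"rx":0,"ry":0,"rz":0,"grip":1},{"dx":0.002,"dy":0,"dz":0,"rx":0,"ry":0,"rz":0,"grip":1},{"dx":0.003,"dy":0,"dz":0,"rx":0,"ry":0,"rz":0,"grip":1},{"dx":0.004,"dy":0,"dz":0,"rx":0,"ry":0,"rz":0,"grip":1},{"dx":0.005,"dy":0,"dz":0,"rx":0,"ry":0,"rz":0,"grip":1}]'
```

```text
clock: 12.28
eef_pos: [527.2, -361.3, 46.9]
tool_rot: [3.141, 0.0, 1.546]
force: [-1.7, -0.0, 0.9]
width: -0.5
gripper_force: 0.3
clock: 12.9
eef_pos: [529.1, -361.3, 46.9]
tool_rot: [-3.142, -0.0, 1.546]
force: [-0.7, 0.3, 0.4]
width: 0.2
gripper_force: 0.4
```

```bash
python3 -m creep '[{"dx":0.001,"dy":0,"dz":0,"rx":0,"ry":0,"rz":0,"grip":1},{"dx":0.002,"dy":0,"dz":0,"rx":0,"ry":0,"rz":0,"grip":1},{"dx":0.003,"dy":0,"dz":0,"rx":0,"ry":0,"rz":0,"grip":1},{"dx":0.004,"dy":0,"dz":0,"rx":0,"ry":0,"rz":0,"grip":1},{"dx":0.005,"dy":0,"dz":0,"rx":0,"ry":0,"rz":0,"grip":1}]'
python3 -m creep '[{"dx":0.001,"dy":0,"dz":0,"rx":0,"ry":0,"rz":0,"grip":1},{"dx":0.002,"dy":0,"dz":0,"rx":0,"ry":0,"rz":0,"grip":1},{"dx":0.003,"dy":0,"dz":0,"rx":0,"ry":0,"rz":0,"grip":1},{"dx":0.003,"dy":0,"dz":0,"rx":0,"ry":0,"rz":0,"grip":1},{"dx":0.003,"dy":0,"dz":0,"rx":0,"ry":0,"rz":0,"grip":1}]'
```

```text
clock: 13.52
eef_pos: [531.0, -361.3, 46.9]
tool_rot: [-3.142, -0.0, 1.546]
force: [-1.3, 0.6, 0.1]
width: -0.1
gripper_force: 0.4
clock: 14.15
eef_pos: [532.4, -361.3, 46.9]
tool_rot: [3.141, -0.0, 1.546]
force: [-0.6, 0.5, 0.6]
width: 0.1
gripper_force: 0.3
```

```bash
python3 -m creep '[{"dx":0.001,"dy":0,"dz":0,"rx":0,"ry":0,"rz":0,"grip":1},{"dx":0.002,"dy":0,"dz":0,"rx":0,"ry":0,"rz":0,"grip":1},{"dx":0.003,"dy":0,"dz":0,"rx":0,"ry":0,"rz":0,"grip":1},{"dx":0.004,"dy":0,"dz":0,"rx":0,"ry":0,"rz":0,"grip":1},{"dx":0.005,"dy":0,"dz":0,"rx":0,"ry":0,"rz":0,"grip":1}]'
python3 - <<'E'
from h import *
b=cv2.resize(get_image("scene")[205:260,365:425,::-1],None,fx=9,fy=9,interpolation=2)
cv2.imwrite("pics/e.png",b)
E
```

```text
clock: 14.78
eef_pos: [533.0, -361.3, 46.9]
tool_rot: [-3.139, -0.0, 1.546]
force: [-5.6, 1.2, 4.3]
width: 0.4
gripper_force: 2.7
```

View pics/e.png

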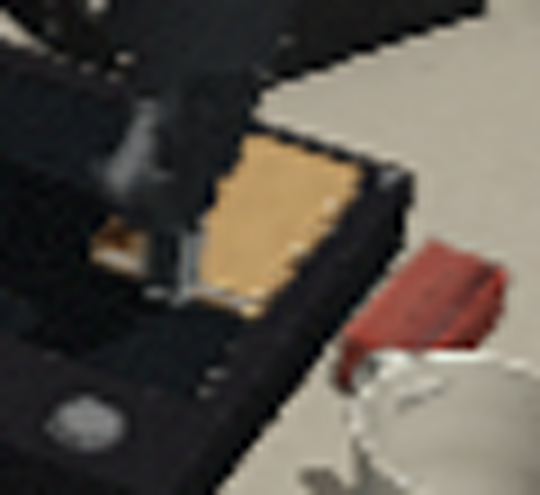

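The notebook sits in the arrow corner with contact force on the back ruler (back-right corner at about (360,170), rim corner (410,180)). I'll re-seat it against the right ruler.

```bash
python3 -m creep '[{"dx":-0.02,"dy":0,"dz":0,"rx":0,"ry":0,"rz":0,"grip":1},{"dx":-0.02,"dy":0,"dz":0.08,"rx":0,"ry":0,"rz":0,"grip":1},{"dx":0.06,"dy":0.09,"dz":0.08,"rx":0,"ry":0,"rz":0,"grip":1},{"dx":0.14,"dy":0.165,"dz":0.08,"rx":0,"ry":0,"rz":0,"grip":1},{"dx":0.14,"dy":0.165,"dz":0.08,"rx":0,"ry":0,"rz":0,"grip":1}]'
python3 -m creep '[{"dx":0,"dy":0,"dz":0,"rx":0,"ry":0,"rz":0,"grip":1},{"dx":0,"dy":0,"dz":-0.04,"rx":0,"ry":0,"rz":0,"grip":1},{"dx":0,"dy":0,"dz":-0.08,"rx":0,"ry":0,"rz":0,"grip":1},{"dx":0,"dy":-0.01,"dz":-0.08,"rx":0,"ry":0,"rz":0,"grip":1},{"dx":0,"dy":-0.025,"dz":-0.08,"rx":0,"ry":0,"rz":0,"grip":1}]'
python3 -m creep '[{"dx":0,"dy":-0.006,"dz":0,"rx":0,"ry":0,"rz":0,"grip":1},{"dx":0,"dy":-0.009,"dz":0,"rx":0,"ry":0,"rz":0,"grip":1},{"dx":0,"dy":-0.012,"dz":0,"rx":0,"ry":0,"rz":0,"grip":1},{"dx":0,"dy":-0.014,"dz":0,"rx":0,"ry":0,"rz":0,"grip":1},{"dx":0,"dy":-0.016,"dz":0,"rx":0,"ry":0,"rz":0,"grip":1}]'
```

```text
clock: 15.45
eef_pos: [595.1, -289.7, 79.4]
tool_rot: [3.136, -0.003, 1.553]
force: [-1.1, 0.9, 0.5]
width: -0.0
gripper_force: 0.0
clock: 16.08
eef_pos: [590.1, -305.7, 46.6]
tool_rot: [-3.141, -0.0, 1.546]
force: [0.2, -0.8, -0.0]
width: 0.2
gripper_force: 0.0
clock: 16.7
eef_pos: [590.3, -311.6, 47.0]
tool_rot: [3.142, -0.0, 1.546]
force: [0.7, 0.0, 0.3]
width: 0.1
gripper_force: 0.0
```

```bash
python3 -m creep '[{"dx":0,"dy":-0.002,"dz":0,"rx":0,"ry":0,"rz":0,"grip":1},{"dx":0,"dy":-0.003,"dz":0,"rx":0,"ry":0,"rz":0,"grip":1},{"dx":0,"dy":-0.005,"dz":0,"rx":0,"ry":0,"rz":0,"grip":1},{"dx":0,"dy":-0.006,"dz":0,"rx":0,"ry":0,"rz":0,"grip":1},{"dx":0,"dy":-0.007,"dz":0,"rx":0,"ry":0,"rz":0,"grip":1}]'
```

```text
clock: 17.32
eef_pos: [590.2, -313.5, 46.9]
tool_rot: [-3.141, -0.001, 1.547]
force: [0.2, 1.7, 0.5]
width: 0.2
gripper_force: 1.4
```

```bash
python3 -m creep '[{"dx":0,"dy":-0.001,"dz":0,"rx":0,"ry":0,"rz":0,"grip":1},{"dx":0,"dy":-0.002,"dz":0,"rx":0,"ry":0,"rz":0,"grip":1},{"dx":0,"dy":-0.003,"dz":0,"rx":0,"ry":0,"rz":0,"grip":1},{"dx":0,"dy":-0.003,"dz":0,"rx":0,"ry":0,"rz":0,"grip":1},{"dx":0,"dy":-0.003,"dz":0,"rx":0,"ry":0,"rz":0,"grip":1}]'
```

```text
clock: 17.95
eef_pos: [590.2, -313.6, 46.8]
tool_rot: [-3.141, -0.003, 1.547]
force: [-0.4, 5.7, 2.5]
width: 0.3
gripper_force: 2.9
```

```bash
python3 -m creep '[{"dx":0,"dy":0.025,"dz":0,"rx":0,"ry":0,"rz":0,"grip":1},{"dx":-0.02,"dy":0.025,"dz":0.15,"rx":0,"ry":0,"rz":0,"grip":1},{"dx":-0.05,"dy":0.025,"dz":0.3,"rx":0,"ry":0,"rz":0,"grip":1},{"dx":-0.05,"dy":0.025,"dz":0.45,"rx":0,"ry":0,"rz":0,"grip":1},{"dx":-0.05,"dy":0.025,"dz":0.6,"rx":0,"ry":0,"rz":0,"grip":1}]'
python3 -m creep '[{"dx":0,"dy":0,"dz":0.15,"rx":0,"ry":0,"rz":0,"grip":1},{"dx":0,"dy":0.13,"dz":0.18,"rx":0,"ry":0,"rz":0,"grip":1},{"dx":0,"dy":0.26,"dz":0.18,"rx":0,"ry":0,"rz":0,"grip":1},{"dx":0,"dy":0.39,"dz":0.18,"rx":0,"ry":0,"rz":0,"grip":1},{"dx":0,"dy":0.52,"dz":0.18,"rx":0,"ry":0,"rz":0,"grip":1}]'
python3 - <<'E'
from h import *
a=cv2.resize(get_image("top")[165:250,325:445,::-1],None,fx=3.3,fy=3.3,interpolation=2)
b=cv2.resize(get_image("scene")[140:265,310:430,::-1],None,fx=3.3,fy=3.3,interpolation=2)
b=cv2.copyMakeBorder(b,0,0,0,0,0);a=cv2.copyMakeBorder(a,0,b.shape[0]-a.shape[0],0,0,0)
cv2.imwrite("pics/f.png",np.hstack([a,b]))
E
```

```text
clock: 18.58
eef_pos: [569.9, -306.7, 289.2]
tool_rot: [3.141, 0.002, 1.545]
force: [1.4, -0.9, -0.0]
width: 0.0
gripper_force: 0.0
clock: 19.2
eef_pos: [570.4, -96.9, 359.3]
tool_rot: [3.14, 0.002, 1.545]
force: [0.3, 0.5, 0.1]
width: 0.2
gripper_force: 0.0
```

View pics/f.png

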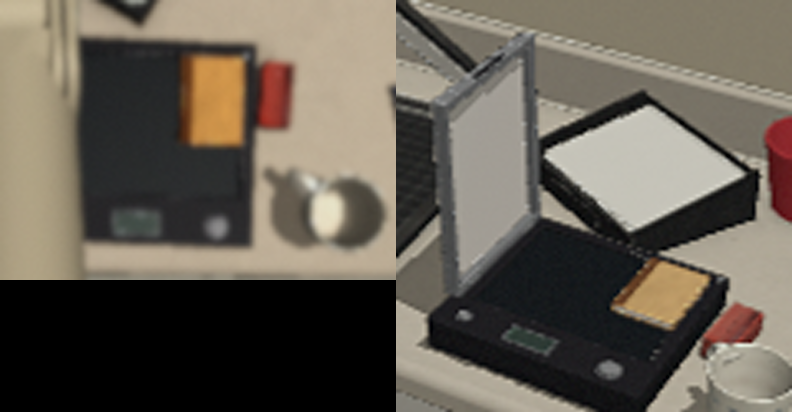

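Top crop: the notebook fills the arrow corner, X 181–246 and Y 55–146, parallel to the rulers. The scene half shows the lid upright with free-edge corners at about (435,100) and (533,35). Now I'll work out the lid arc.

```bash
python3 -m creep '[{"dx":0,"dy":0.08,"dz":0,"rx":0,"ry":0,"rz":0,"grip":1},{"dx":0,"dy":0.09,"dz":0,"rx":0,"ry":0,"rz":0,"grip":1},{"dx":0,"dy":0.09,"dz":-0.1,"rx":0,"ry":0,"rz":0,"grip":1},{"dx":0,"dy":0.09,"dz":-0.2,"rx":0,"ry":0,"rz":0,"grip":1},{"dx":0,"dy":0.09,"dz":-0.24,"rx":0,"ry":0,"rz":0,"grip":1}]'
python3 - <<'E'
from h import *
t=lambda X,Y:((X+.5)/5-.5+325,(Y+.5)/5-.5+165)
for q in((42,290),(50,5)):print("edge",onz("top",t(*q),285))
p=ctrl.read_state()["eef_pos"];print(p)
for th in np.r_[1.8:0.01:-.1,0,-.02]:
    y=118-225*np.cos(th)+20*np.sin(th)+10;z=46+225*np.sin(th)+20*np.cos(th)
    print(round(th,2),np.round([568+.019*y,-282.9+y,z],0))
E
```

```text
clock: 19.92
eef_pos: [569.1, -63.6, 260.8]
tool_rot: [-3.138, 0.001, 1.544]
force: [0.3, 0.4, -0.2]
width: -0.4
gripper_force: 0.0
edge [ 468.85219735 -129.89383322  285.        ]
edge [ 659.15682504 -131.77189525  285.        ]
[569.12954112 -63.64153565 260.8321732 ]
1.8 [572. -84. 261.]
1.7 [ 571. -106.  267.]
1.6 [ 571. -128.  270.]
1.5 [ 571. -151.  272.]
1.4 [ 570. -173.  271.]
1.3 [ 570. -196.  268.]
1.2 [ 569. -218.  263.]
1.1 [ 569. -239.  256.]
1.0 [ 568. -260.  246.]
0.9 [ 568. -279.  235.]
0.8 [ 568. -297.  221.]
0.7 [ 567. -314.  206.]
0.6 [ 567. -329.  190.]
0.5 [ 567. -343.  171.]
0.4 [ 567. -354.  152.]
0.3 [ 566. -364.  132.]
0.2 [ 566. -371.  110.]
0.1 [ 566. -377.   88.]
0.0 [ 566. -380.   66.]
-0.02 [ 566. -380.   61.]
```

```bash
python3 -m creep '[{"dx":0,"dy":-0.053,"dz":0.01,"rx":0,"ry":0,"rz":0,"grip":1},{"dx":0,"dy":-0.09,"dz":0.02,"rx":0,"ry":0,"rz":0,"grip":1},{"dx":0,"dy":-0.128,"dz":0.02,"rx":0,"ry":0,"rz":0,"grip":1},{"dx":0,"dy":-0.16,"dz":0.025,"rx":0,"ry":0,"rz":0,"grip":1},{"dx":0,"dy":-0.19,"dz":0.027,"rx":0,"ry":0,"rz":0,"grip":1}]'
```

```text
clock: 20.55
eef_pos: [570.4, -137.2, 274.2]
tool_rot: [3.141, -0.002, 1.547]
force: [-0.7, 2.5, 3.5]
width: -0.1
gripper_force: 1.5
```

```bash
python3 -m creep '[{"dx":0,"dy":-0.051,"dz":0,"rx":0,"ry":0,"rz":0,"grip":1},{"dx":0,"dy":-0.106,"dz":-0.005,"rx":0,"ry":0,"rz":0,"grip":1},{"dx":0,"dy":-0.161,"dz":-0.015,"rx":0,"ry":0,"rz":0,"grip":1},{"dx":-0.003,"dy":-0.213,"dz":-0.027,"rx":0,"ry":0,"rz":0,"grip":1},{"dx":-0.003,"dy":-0.266,"dz":-0.047,"rx":0,"ry":0,"rz":0,"grip":1}]'
```

```text
clock: 21.18
eef_pos: [569.1, -246.0, 254.6]
tool_rot: [3.141, 0.001, 1.546]
force: [1.1, 1.5, 2.3]
width: -0.5
gripper_force: 1.2
```

```bash
python3 -m creep '[{"dx":0,"dy":-0.055,"dz":-0.03,"rx":0,"ry":0,"rz":0,"grip":1},{"dx":0,"dy":-0.105,"dz":-0.0625,"rx":0,"ry":0,"rz":0,"grip":1},{"dx":-0.002,"dy":-0.148,"dz":-0.0975,"rx":0,"ry":0,"rz":0,"grip":1},{"dx":-0.003,"dy":-0.188,"dz":-0.135,"rx":0,"ry":0,"rz":0,"grip":1},{"dx":-0.003,"dy":-0.225,"dz":-0.18,"rx":0,"ry":0,"rz":0,"grip":1}]'
```

```text
clock: 21.8
eef_pos: [567.6, -335.2, 181.7]
tool_rot: [-3.141, 0.0, 1.546]
force: [-0.5, -0.6, 2.3]
width: 0.2
gripper_force: 0.9
```

```bash
python3 -m creep '[{"dx":0,"dy":-0.03,"dz":-0.0475,"rx":0,"ry":0,"rz":0,"grip":1},{"dx":0,"dy":-0.0575,"dz":-0.0975,"rx":0,"ry":0,"rz":0,"grip":1},{"dx":0,"dy":-0.0775,"dz":-0.15,"rx":0,"ry":0,"rz":0,"grip":1},{"dx":0,"dy":-0.0925,"dz":-0.2025,"rx":0,"ry":0,"rz":0,"grip":1},{"dx":0,"dy":-0.1025,"dz":-0.24,"rx":0,"ry":0,"rz":0,"grip":1}]'
python3 -m creep '[{"dx":0,"dy":0,"dz":-0.02,"rx":0,"ry":0,"rz":0,"grip":1},{"dx":0,"dy":0,"dz":-0.035,"rx":0,"ry":0,"rz":0,"grip":1},{"dx":0,"dy":0,"dz":-0.043,"rx":0,"ry":0,"rz":0,"grip":1},{"dx":0,"dy":0,"dz":-0.047,"rx":0,"ry":0,"rz":0,"grip":1},{"dx":0,"dy":0,"dz":-0.049,"rx":0,"ry":0,"rz":0,"grip":1}]'
```

```text
clock: 22.42
eef_pos: [567.4, -374.7, 85.0]
tool_rot: [-3.14, -0.001, 1.546]
force: [-1.4, 0.4, 1.5]
width: -0.0
gripper_force: 0.6
clock: 23.05
eef_pos: [568.0, -375.1, 67.6]
tool_rot: [3.141, 0.0, 1.546]
force: [-1.8, -0.8, 1.2]
width: -0.0
gripper_force: 0.6
```

```bash
python3 -m creep '[{"dx":0,"dy":0,"dz":-0.002,"rx":0,"ry":0,"rz":0,"grip":1},{"dx":0,"dy":0,"dz":-0.004,"rx":0,"ry":0,"rz":0,"grip":1},{"dx":0,"dy":0,"dz":-0.006,"rx":0,"ry":0,"rz":0,"grip":1},{"dx":0,"dy":0,"dz":-0.008,"rx":0,"ry":0,"rz":0,"grip":1},{"dx":0,"dy":0,"dz":-0.008,"rx":0,"ry":0,"rz":0,"grip":1}]'
```

```text
clock: 23.68
eef_pos: [568.1, -375.2, 66.1]
tool_rot: [3.141, 0.001, 1.546]
force: [-4.5, 1.1, 12.4]
width: 0.1
gripper_force: 5.9
```

```bash
python3 -m creep '[{"dx":0,"dy":0,"dz":0.11,"rx":0,"ry":0,"rz":0,"grip":1},{"dx":-0.1,"dy":0.01,"dz":0.11,"rx":0,"ry":0,"rz":0,"grip":1},{"dx":-0.21,"dy":0.02,"dz":0.11,"rx":0,"ry":0,"rz":0,"grip":1},{"dx":-0.32,"dy":0.023,"dz":0.11,"rx":0,"ry":0,"rz":0,"grip":1},{"dx":-0.32,"dy":0.023,"dz":0.11,"rx":0,"ry":0,"rz":0,"grip":1}]'
python3 -m creep '[{"dx":0,"dy":0,"dz":0,"rx":0,"ry":0,"rz":0,"grip":1},{"dx":0,"dy":0,"dz":-0.05,"rx":0,"ry":0,"rz":0,"grip":1},{"dx":0,"dy":0,"dz":-0.1,"rx":0,"ry":0,"rz":0,"grip":1},{"dx":0,"dy":0,"dz":-0.12,"rx":0,"ry":0,"rz":0,"grip":1},{"dx":0,"dy":0,"dz":-0.12,"rx":0,"ry":0,"rz":0,"grip":1}]'
python3 - <<'E'
from h import *
a=cv2.resize(get_image("top")[165:250,325:445,::-1],None,fx=3.3,fy=3.3,interpolation=2)
b=cv2.resize(get_image("scene")[195:280,310:430,::-1],None,fx=3.3,fy=3.3,interpolation=2)
cv2.imwrite("pics/g.png",np.hstack([a,b]))
E
```

```text
clock: 24.3
eef_pos: [435.4, -366.1, 107.8]
tool_rot: [-3.137, -0.001, 1.543]
force: [1.2, -0.2, 1.1]
width: -0.1
gripper_force: 0.0
clock: 24.92
eef_pos: [440.6, -365.4, 59.7]
tool_rot: [3.142, -0.001, 1.547]
force: [0.1, -0.5, -0.2]
width: -0.0
gripper_force: 0.0
```

View pics/g.png

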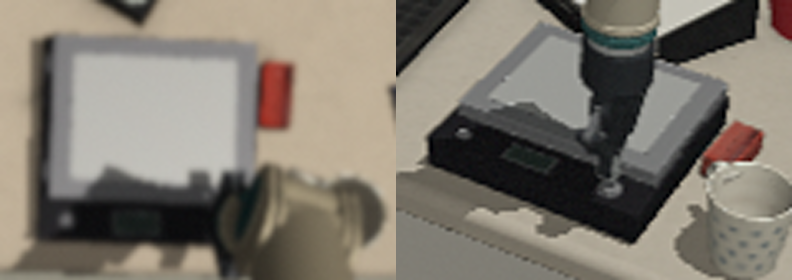

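The lid is shut and the fingertips are over the start button (scene crop ~(608,188)). Pressing now.

```bash
python3 -m creep '[{"dx":0,"dy":-0.006,"dz":-0.015,"rx":0,"ry":0,"rz":0,"grip":1},{"dx":0,"dy":-0.006,"dz":-0.024,"rx":0,"ry":0,"rz":0,"grip":1},{"dx":0,"dy":-0.006,"dz":-0.029,"rx":0,"ry":0,"rz":0,"grip":1},{"dx":0,"dy":-0.006,"dz":-0.034,"rx":0,"ry":0,"rz":0,"grip":1},{"dx":0,"dy":-0.006,"dz":-0.034,"rx":0,"ry":0,"rz":0,"grip":1}]'
```

```text
clock: 25.65
eef_pos: [439.8, -368.6, 46.8]
tool_rot: [3.142, 0.001, 1.546]
force: [-1.7, -1.0, 4.8]
width: 0.1
gripper_force: 2.2
```

```bash
python3 -m creep '[{"dx":0,"dy":0,"dz":-0.003,"rx":0,"ry":0,"rz":0,"grip":1},{"dx":0,"dy":0,"dz":-0.004,"rx":0,"ry":0,"rz":0,"grip":1},{"dx":0,"dy":0,"dz":-0.004,"rx":0,"ry":0,"rz":0,"grip":1},{"dx":0,"dy":0,"dz":-0.004,"rx":0,"ry":0,"rz":0,"grip":1},{"dx":0,"dy":0,"dz":-0.004,"rx":0,"ry":0,"rz":0,"grip":1}]'
```

```text
clock: 26.28
eef_pos: [439.8, -368.6, 46.1]
tool_rot: [3.141, 0.001, 1.546]
force: [-2.4, 0.6, 13.1]
width: -0.1
gripper_force: 6.1
```

Force rose to 13 N at z 46.1, so the button is fully down. Next I retract, check the lid, and hand in.

```bash
python3 -m creep '[{"dx":0,"dy":0,"dz":0.05,"rx":0,"ry":0,"rz":0,"grip":1},{"dx":0,"dy":0,"dz":0.15,"rx":0,"ry":0,"rz":0,"grip":1},{"dx":0,"dy":0,"dz":0.3,"rx":0,"ry":0,"rz":0,"grip":1},{"dx":0,"dy":0,"dz":0.4,"rx":0,"ry":0,"rz":0,"grip":1},{"dx":0,"dy":0,"dz":0.4,"rx":0,"ry":0,"rz":0,"grip":1}]'
python3 -m creep '[{"dx":0,"dy":0,"dz":0,"rx":0,"ry":0,"rz":0,"grip":1},{"dx":0,"dy":0,"dz":0,"rx":0,"ry":0,"rz":0,"grip":1},{"dx":0,"dy":0,"dz":0,"rx":0,"ry":0,"rz":0,"grip":1},{"dx":0,"dy":0,"dz":0,"rx":0,"ry":0,"rz":0,"grip":1},{"dx":0,"dy":0,"dz":0,"rx":0,"ry":0,"rz":0,"grip":1}]'
python3 -c "
from cell import ctrl
print(ctrl.finish_job())"
```

```text
clock: 26.9
eef_pos: [441.9, -369.1, 208.0]
tool_rot: [3.136, 0.004, 1.546]
force: [-0.2, -0.2, 0.4]
width: 0.2
gripper_force: 0.0
clock: 27.52
eef_pos: [439.8, -368.2, 204.6]
tool_rot: [-3.141, -0.0, 1.546]
force: [0.1, -0.1, 0.6]
width: 0.2
gripper_force: 0.0
the job is handed in; nothing more can be done
None
```

I pushed the notebook square into the arrow corner, shut the lid to its stop, pressed the start button fully, and handed the job in at 27.5 s; no verdict was shown.

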